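# Open the gas valve at the welding bench with its loose square key

### The arm

A 6-joint arm with a two-finger parallel gripper is mounted at the origin on the work surface. World frame = base frame: x ahead of the robot, y to its left, z up, the work surface at z = 0. Lengths are in mm, angles in rad, forces in N, time in s.
With the tool pointing down it reaches from about 275 to 750 mm from the base axis. Payload 10.2 kg.
Tool frame: the origin (TCP) lies at the very end of the fingers, on their centre line; the grasp point (between the pads) lies 19 mm behind it; z points along the fingers, y is the line along which they close (so a half turn about z gives the same grasp; the last joint's range is limited). The gripper opens to 85 mm and grips with 20 to 120 N. Pads are 22 mm wide; open, the fingers measure 114 mm over their backs; the gripper's body (76 mm by 85 mm) begins 54 mm behind the grasp point. The pads swing forward as they close: fully open they stand 13 mm farther back than shut.
Start: joints at [1.107, 0.313, 1.498, -0, 1.331, -0.223], TCP at [125.214, 509.855, 231.294] pointing down, gripper open.
Joint ranges: [-2.94, 2.94], [-0.97, 2.17], [0.19, 2.56], [-1.23, 4.37], [0.02, 3.11], [-2.88, 2.88]. Speed limits (rad/s): [2.39, 2.39, 3.01, 3.14, 3.14, 3.14].

### API

Orientations are given as a unit quaternion [w, x, y, z].
In Python, from rig import * gives the robot as it stands. The module is installed in compiled form; this text tells all that it offers.
- The arm moves only by the shell command python3 -m crank 'ROWS' [FORCE]. ROWS is JSON, a list that holds one entry, the list of rows, each a list of 7 numbers: the shift along the tool's x, y, z in units of 25 mm (1.0 is 25 mm), then the turn, a rotation vector about the tool's x, y, z in units of 8 degrees (1.0 is 8 degrees), then the finger opening in mm, from 0 to 85.4. A call has exactly 8 rows; each row shifts and turns the commanded pose from where the row before left it, along the tool's axes as they then stand; what a row does not reach is not made up. A row lasts 1/10 s, in which the tool goes at most 50 mm and 8.59 degrees, less where a joint would pass 70% of its speed; a pose out of reach is approached as far as the arm can. A call is refused whole if a number of a shift passes 1 or a number of a turn 1, either way. A call with a gripper value outside its range is refused whole. The fingers move at their own pace and stop on an object; FORCE is the grip in N (left out, the last holds). Time passes only in rows, so rows that do not move let the fingers close, or fill a call up. It gives the time, the measured TCP pose, the force, the opening and the grip force at its end, in the units of the state.
- sense(): the state, without advancing time (a new reading comes with each control period).
- capture(name): name is "scene" or "top" or "wrist"; returns the picture (384x512x3 uint8, blue, green, red); there is no depth.
- camera_model(name): a dict with "fx", "fy", "cx", "cy" (pixels), "k1" (the pictures are not rectified: a ray, as slopes to the right and down, at radius r is drawn at 1 + k1 r^2 times it, then the intrinsics apply), "world_from_camera" (4x4, takes a point from camera to world coordinates); the wrist camera has in their place "T_tool_cam" (4x4, takes a point from camera to tool coordinates, whose origin is the TCP and whose axes are the flange's). Camera axes: x right, y up, looking along -z (the intrinsics and any distortion apply to the point x, -y, -z); pixel columns grow to the right and rows downward; lengths in mm; the calibration is good to about 2 mm. A picture is of the moment at which its call begins: read the wrist's pose just before it. camera_model takes no time and is no camera call.
- finish_job(): hands the job in; it is judged then, once.
The state is a dict: "time_s": time; "joints": joint angles; "dq": joint speeds; "tau": joint torques, N m; "eef_pos": TCP position; "ee_rot": TCP orientation; "force": force on the tool from outside, world axes, zero at the start; "wrist_torque": the same for the moment, N m; "grip_width": opening from 0.0 (shut) to 1.0 (fully open); "grip_force": force on a finger pad.
Only numpy, scipy, OpenCV 4.12 (cv2) and the standard library are available. Lean on these libraries where they do the work, as an engineer would, in place of code of your own. Each camera call takes 0.05 s, during which the arm holds its last target. There are 200 camera calls.

### The job

The gas has to be on before the next weld: take the red-handled square key out of the yellow stand, feel for the square socket in the brass hub sunk in the round blue valve, and push the key gently in until its collar rests on the hub. Turn it anticlockwise (seen from above) until the valve meets its open stop, without forcing it, then let go and leave the key standing fully home in the valve. Leave everything else on the bench as it lies.

Things in the scene. Friction and masses are not known exactly. Their poses are not given: they have to be found in the camera images.
- key: Red-handled T-key, loose, about 160 g, upright in one of the stand's two holes (tip 17 mm over the bench, free to shift 3 mm sideways). Origin: centre of the tip; z up, x along the handle. From the tip: square shank 12 x 12 mm, z 0 to 28, its faces square to x and y, lowest 2.5 mm tapered to 10 mm; collar 28 mm across, z 28 to 34; neck 12 mm thick to z 62; then the handle.
- key_bar (a point): Centre of the key's red handle bar, 71 mm above the tip. The bar measures 70 (along the key's x) x 14 (y) x 18 mm (z), with free space for fingers 28 mm below it down to the collar.
- valve: Gas valve, fixed: base plate 130 x 130 x 10 mm and round blue body 108 mm across, its rim 60 mm over the bench. Origin: centre of the underside; x along the brass outlet stub, z up. The open well in its top, 84 mm across, holds a square brass hub 46 x 46 mm, flat top 50 mm over the origin, with the socket in its middle. The hub's place and turn are not in this pose.
- valve_axis (a point): Point on the valve's axis at the height of the hub's top. The floating hub's centre lies up to 6 mm from here along the valve's x, and up to 6 mm along its y, differently each time and not measured; it is held there stiffly (40 N moves it). Square socket 13.5 x 13.5 x 31 mm deep: the key fits any of four ways and goes in 28 mm, till its collar rests on the hub.
- spindle (a joint): Angle of the hub about the vertical, rad: 0 is shut, growing anticlockwise seen from above up to the open stop at 1.40. It starts shut or nearly (up to 0.3). At 0 the hub's and socket's sides are parallel to the valve's x and y. Turns against a friction of about 0.10 N m and stays where it is left; 0.3 N m against the stop is forcing it. A black mark on the hub lies towards the hub's own -x.
- stand: Yellow key stand, fixed: block 60 (x) x 180 (y) x 45 mm, origin centre of the underside, with two square holes 18 mm wide at y = -55 and y = +55; the square key stands in one, the other key in the other.
- socket_key: The wrong key: same shape and size, but with a black handle and a round shank 15 mm thick that does not fit. Leave it in the stand.
- strip_a: Steel strip 110 x 45 x 6 mm lying on the bench; origin centre of the underside.
- strip_b: Second steel strip, same as the first.
- tape: Roll of masking tape lying flat, 100 mm across, 24 mm high; origin centre of the underside.
- spray: Spray can, 60 mm across, 160 mm tall, standing; origin centre of the underside.
- brush: Flat brush with a wooden handle lying on the bench, about 200 mm long.
- hammer: Hammer lying on the bench, about 280 mm long.
- pliers: Locking pliers lying on the bench, about 175 mm long, 45 mm wide; origin under the handles' middle.

How it is judged (in metres and radians):
On the way, in this order (a step that is already met when the one before it is completed fails the run):
1. the key is fully home in the socket, collar on the hub, before the valve has been turned open (z of key in the frame of valve between 0.018 and 0.0255 m and horizontal distance between key and valve below 0.015 m and angle between key's own z axis and vertical below 0.12 rad and value of joint spindle below 0.7 rad), for 0.1 s.
2. the valve is turned open to its stop with the key home (z of key in the frame of valve between 0.018 and 0.0255 m and horizontal distance between key and valve below 0.015 m and angle between key's own z axis and vertical below 0.12 rad and value of joint spindle above 1.3 rad), for 0.1 s.
At the end, for the whole second after the job is handed in: The spindle reads more than 1.30 rad (stop at 1.40), the key stands released and at rest in the valve, its tip 18 to 25.5 mm over the valve's origin (22 is home), within 15 mm of the valve's axis and tilted less than 0.12 rad (all of step 2 and linear speed of key below 0.02 m/s and contact force between the fingers and key below 0.1 N); the robot touches nothing.
It fails at once if the key is forced: more than 60 N in all between the key and the valve (contact force between key and valve above 60 N).
It fails at once if a bystander is moved by more than 20 mm (distance of any of socket_key, strip_a, strip_b, tape, spray, brush, hammer, pliers from where it was at the start of the episode above 0.02 m).
It also fails if it takes over 72 s, if anything falls off the work surface, if the arm or the gripper's body presses on something with over 40 N, if the wrist force passes 120 N, or if a joint passes its speed limit or range.

## Working session

There is one attempt and no reset: what is moved stays moved. The work goes in short steps, Python scripts to look and compute and a shell command to move; the robot and the scene stay as the last step left them, time stands still between calls to the robot, and variables do not carry over. Pictures are saved under pics/ and viewed, at most 10 in all, crops included, and the job is handed in when it is done.

```bash
mkdir -p pics; cat > h.py <<'E'
from rig import *
import numpy as np, cv2
from scipy.spatial.transform import Rotation as R
def toolT():
    s=sense(); T=np.eye(4); w,x,y,z=s["ee_rot"]; T[:3,:3]=R.from_quat([x,y,z,w]).as_matrix(); T[:3,3]=s["eef_pos"]; return T
def cam(name,T=None):
    m=camera_model(name); W=np.array(m["world_from_camera"]) if "world_from_camera" in m else T@np.array(m["T_tool_cam"]); return m,W
def ray(m,W,uv):
    d=np.array([(uv[0]-m["cx"])/m["fx"],(uv[1]-m["cy"])/m["fy"]]); p=d.copy()
    for _ in range(20): p=d/(1+m["k1"]*(p@p))
    return W[:3,3],W[:3,:3]@np.array([p[0],-p[1],-1])
def onz(m,W,uv,z):
    o,d=ray(m,W,np.array(uv,float)); return o+d*(z-o[2])/d[2]
def proj(m,W,P):
    c=np.linalg.inv(W)@np.append(P,1); p=np.array([c[0],-c[1]])/-c[2]; p=p*(1+m["k1"]*(p@p))
    return np.array([m["cx"]+m["fx"]*p[0],m["cy"]+m["fy"]*p[1]])
E
python3 - <<'E'
from h import *
s=sense(); print(s)
T=toolT()
for n in("scene","top","wrist"):
    im=capture(n); cv2.imwrite(f"pics/{n}0.png",im)
    m,W=cam(n,T); print(n,m["fx"],m["k1"],W.round(2).tolist())
E
```

```text
{'time_s': 0.0, 'joints': array([ 1.10660933e+00,  3.13460637e-01,  1.49847806e+00, -1.14654841e-05,
        1.33101528e+00, -2.23429574e-01]), 'dq': array([-2.12515776e-04,  9.68754578e-04,  7.13619614e-04,  1.75168752e-03,
       -8.20816172e-05, -4.13167746e-05]), 'tau': array([ 1.91136336e-03, -4.12269795e+01, -2.59741724e+01, -1.22052952e-04,
        4.17128336e-03,  3.38313203e-05]), 'eef_pos': array([125.08282568, 509.59682544, 230.71421928]), 'ee_rot': array([-2.24191980e-04,  1.20086805e-01,  9.92763162e-01, -6.42704476e-04]), 'force': array([-0.35563005,  0.23105771, -0.47678603]), 'wrist_torque': array([-0.01431434,  0.02455565,  0.01250002]), 'grip_force': 0.0, 'grip_width': 1.0036652147674165}
scene 370.0971082420745 0.009599844442664885 [[0.73, -0.52, 0.45, 1121.62], [0.69, 0.57, -0.45, -559.25], [-0.02, 0.64, 0.77, 1002.35], [0.0, 0.0, 0.0, 1.0]]
top 391.67952375154124 -0.011469632749957683 [[-0.01, 0.99, -0.12, 469.46], [-1.0, -0.0, 0.02, 9.09], [0.02, 0.12, 0.99, 1167.47], [0.0, 0.0, 0.0, 1.0]]
wrist 272.9482418098881 -0.0551848534455321 [[0.24, -0.93, -0.28, 52.62], [0.97, 0.23, 0.07, 527.39], [-0.0, -0.29, 0.96, 372.99], [0.0, 0.0, 0.0, 1.0]]
```

View pics/top0.png

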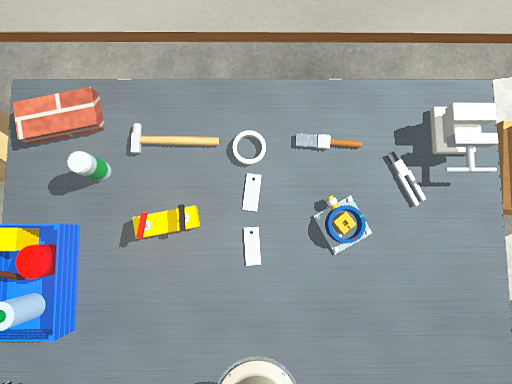

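View pics/scene0.png

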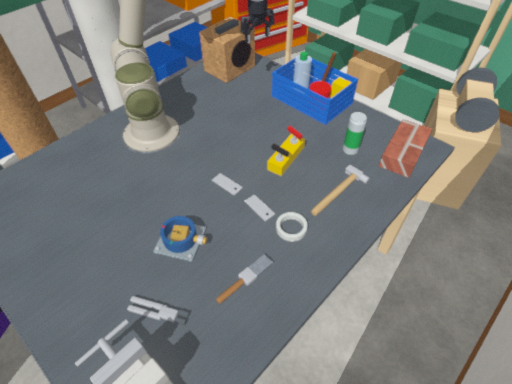

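Top view: yellow stand around (167,222), with the red key at (142,225) and the black key at (182,216). The blue valve is at (345,223), with its outlet at (333,202). The scene view agrees, and the path between them is clear apart from the flat strips. Next I'll take coarse measurements.

```bash
python3 - <<'E'
from h import *
im=cv2.imread("pics/top0.png"); m,W=cam("top"); hsv=cv2.cvtColor(im,cv2.COLOR_BGR2HSV)
def box(lo,hi,roi,z,n):
    k=np.zeros(hsv.shape[:2],np.uint8); x0,y0,x1,y1=roi
    k[y0:y1,x0:x1]=cv2.inRange(hsv,lo,hi)[y0:y1,x0:x1]
    ys,xs=np.nonzero(k); pts=np.array([onz(m,W,(x,y),z)[:2] for x,y in zip(xs,ys)],np.float32)
    print(n,len(xs),pts.mean(0).round(1),cv2.minAreaRect(pts))
r=(115,190,215,255)
box((0,120,80),(8,255,255),r,97,"red"); box((20,100,100),(35,255,255),r,45,"yellow"); box((0,0,0),(180,255,70),(170,200,195,235),97,"black")
r=(305,185,380,260)
box((100,120,50),(125,255,255),r,60,"blue"); box((15,80,80),(30,255,255),(330,212,358,236),50,"hub")
box((15,60,80),(30,255,255),(322,190,340,209),30,"stub")
T=toolT()
E
```

```text
red 151 [498.  309.1] ((497.06884765625, 308.8588562011719), (16.282028198242188, 71.1160659790039), 80.8011474609375)
yellow 1085 [508.  249.2] ((507.4159851074219, 254.65921020507812), (63.21159362792969, 186.5828857421875), 10.49685287475586)
black 20 [514.2 195.3] ((517.809326171875, 195.42355346679688), (65.32353973388672, 2.07020902633667), 4.268527030944824)
blue 613 [ 497.  -254.8] ((497.41424560546875, -253.64474487304688), (114.0257797241211, 101.60944366455078), 89.59306335449219)
hub 310 [ 501.2 -252.2] ((501.1094055175781, -252.29737854003906), (49.781028747558594, 52.06298065185547), 37.786808013916016)
stub 53 [ 560.9 -224.7] ((561.7108154296875, -223.91644287109375), (36.631229400634766, 21.60567283630371), 27.77754020690918)
```

```bash
python3 -m crank '[[[-1,-0.27,0,0,0,0,85],[-1,-0.27,0,0,0,0,85],[-1,-0.27,0,0,0,0,85],[-1,-0.27,0,0,0,0,85],[-1,-0.27,0,0,0,0,85],[-1,-0.27,0,0,0,0,85],[-1,-0.27,0,0,0,0,85],[-1,-0.27,0,0,0,0,85]]]' 30
python3 -m crank '[[[-1,-0.27,0,0,0,0,85],[-1,-0.27,0,0,0,0,85],[-1,-0.27,0,0,0,0,85],[-1,-0.27,0,0,0,0,85],[-1,-0.27,0,0,0,0,85],[-1,-0.27,0,0,0,0,85],[-0.5,-0.13,0,0,0,0,85],[0,0,0,0,0,0,85]]]'
cat > keyw.py <<'E'
from h import *
import sys
T=toolT(); im=capture("wrist"); cv2.imwrite(sys.argv[1],im); m,W=cam("wrist",T)
hsv=cv2.cvtColor(im,cv2.COLOR_BGR2HSV)
def big(k):
    c,_=cv2.findContours(k,cv2.RETR_EXTERNAL,cv2.CHAIN_APPROX_NONE); return max(c,key=cv2.contourArea)[:,0]
red=cv2.bitwise_or(cv2.inRange(hsv,(0,120,60),(8,255,255)),cv2.inRange(hsv,(172,120,60),(180,255,255)))
for n,k,z in(("red",red,97),("yel",cv2.inRange(hsv,(20,100,80),(35,255,255)),45)):
    c=big(k); p=np.array([onz(m,W,q,z)[:2] for q in c],np.float32); print(n,c.mean(0),cv2.minAreaRect(p),cv2.boxPoints(cv2.minAreaRect(p)).round().tolist())
print(T[:3,3],np.degrees(np.arctan2(T[1,0],T[0,0])))
E
python3 keyw.py pics/w1.png
```

```text
time_s: 0.95
eef_pos: [307.4, 409.0, 231.1]
ee_rot: [-0.0, 0.12, 0.993, -0.0]
force: [0.2, -0.2, -0.1]
grip_width: 0.994
grip_force: 0.0
time_s: 1.75
eef_pos: [454.7, 327.8, 230.9]
ee_rot: [-0.0, 0.121, 0.993, -0.0]
force: [0.3, -0.5, 0.1]
grip_width: 0.994
grip_force: 0.0
red [480.5890411   71.88013699] ((399.0283203125, 575.46435546875), (69.95134735107422, 89.24340057373047), 88.81002044677734) [[354.0, 541.0], [443.0, 540.0], [444.0, 610.0], [355.0, 611.0]]
yel [212.34598214 216.76785714] ((501.5037536621094, 258.2210998535156), (69.81935119628906, 182.4130096435547), 10.47020435333252) [[451.0, 342.0], [484.0, 162.0], [552.0, 175.0], [519.0, 354.0]]
[454.67507604 327.82916159 230.86213926] 166.10050347559473
```

View pics/w1.png

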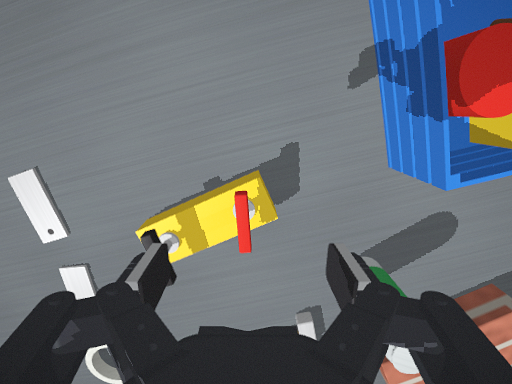

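The red bar runs from (240,192) to (247,252) above the yellow block. The other red blob is in the blue crate, so I'll exclude it. The black key is behind the left finger at (155,243), and the spray is under the right finger near (390,290).

```bash
sed -i 's/^def big/yel=cv2.inRange(hsv,(20,100,80),(35,255,255))\ndef big/' keyw.py; cat > keyw2.py <<'E'
from h import *
import sys
T=toolT(); im=capture("wrist"); cv2.imwrite(sys.argv[1],im); m,W=cam("wrist",T)
hsv=cv2.cvtColor(im,cv2.COLOR_BGR2HSV)
red=cv2.bitwise_or(cv2.inRange(hsv,(0,120,60),(8,255,255)),cv2.inRange(hsv,(172,120,60),(180,255,255)))
x0,x1=int(sys.argv[2]),int(sys.argv[3]); red[:,:x0]=0; red[:,x1:]=0
c=max(cv2.findContours(red,cv2.RETR_EXTERNAL,cv2.CHAIN_APPROX_NONE)[0],key=cv2.contourArea)[:,0]
p=np.array([onz(m,W,q,97)[:2] for q in c],np.float32); r=cv2.minAreaRect(p); print(c.mean(0),r)
v=np.median(hsv[red>0][:,2]); print("V pct",np.percentile(hsv[red>0][:,2],[5,25,50,75,95]))
print(T[:3,3],np.degrees(np.arctan2(T[1,0],T[0,0])),"cam",W[:3,3])
d=np.array(list(r[0])+[0])-T[:3,3]; print("tool d",(T[:3,:3].T@d).round(1))
E
python3 keyw2.py pics/w1b.png 200 300
python3 - <<'E'
from h import *
m,W=cam("top"); im=cv2.imread("pics/top0.png"); hsv=cv2.cvtColor(im,cv2.COLOR_BGR2HSV)
red=cv2.inRange(hsv,(0,120,60),(8,255,255)); c=[(u,v) for v in range(205,245) for u in range(130,155) if red[v,u]]
c=np.array(c); print(c.min(0),c.max(0)); 
for v in range(c[:,1].min(),c[:,1].max()+1,4): print(v,c[c[:,1]==v][:,0])
for n,uv,z in(("sprayTop",(79,162),160),("sprayBot",(100,170),40)): print(n,onz(m,W,uv,z))
E
```

```text
[242.30714286 222.5       ] ((493.63067626953125, 312.5567932128906), (13.78662109375, 72.9268798828125), 80.24980926513672)
V pct [146.4 239.  241.  243.  246. ]
[453.74352876 328.46418001 230.96843981] 166.16249891725604 cam [381.32371821 346.15145904 373.28541085]
tool d [-42.7  -5.8 230.9]
[137 212] [146 238]
212 [141 142 143 144 145]
216 [141 142 143 144 145 146]
220 [140 141 142 143 144 145]
224 [139 140 141 142 143 144]
228 [138 139 140 141 142 143 144]
232 [138 139 140 141 142 143]
236 [137 138 139 140 141]
sprayTop [658.60854664 457.83496571 160.        ]
sprayBot [657.4003785  449.53880101  40.        ]
```

```bash
python3 -m crank '[[[-0.9,-0.14,0,0,0,0,85],[-0.87,-0.14,0,0,0,-0.25,85],[0,0,1,0,0,-0.25,85],[0,0,1,0,0,0,85],[0,0,1,0,0,0,85],[0,0,0.6,0,0,0,85],[0,0,0,0,0,0,85],[0,0,0,0,0,0,85]]]' 30
python3 keyw2.py pics/w2.png 120 400
```

```text
time_s: 2.65
eef_pos: [494.9, 311.8, 142.1]
ee_rot: [0.0, 0.085, 0.996, 0.0]
force: [-1.1, 1.1, 1.2]
grip_width: 0.994
grip_force: 0.0
[248.16826923 214.        ] ((494.06890869140625, 312.1323547363281), (13.198702812194824, 71.03461456298828), 80.87094116210938)
V pct [119. 176. 237. 240. 243.]
[494.86703026 311.83294845 142.10192177] 170.26070198661202 cam [421.138824   324.18863566 284.31711868]
tool d [9.000e-01 1.000e-01 1.421e+02]
```

View pics/w2.png

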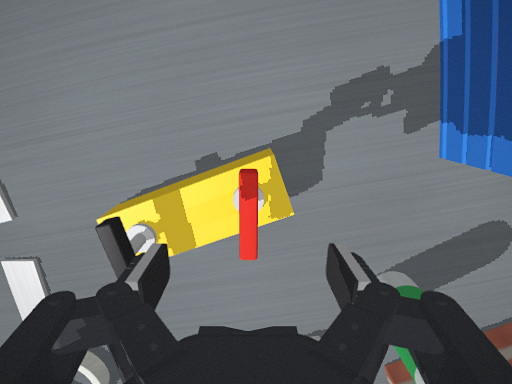

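The red bar (248,214) is centred between the fingers and parallel to the pads. I'll descend and grip.

```bash
python3 -m crank '[[[0,0,0.75,0,0,0,85],[0,0,0.75,0,0,0,85],[0,0,0.75,0,0,0,85],[0,0,0.67,0,0,0,85],[0,0,0,0,0,0,60],[0,0,0,0,0,0,30],[0,0,0,0,0,0,5],[0,0,0,0,0,0,5]]]' 40
python3 -m crank '[[[0,0,0,0,0,0,5],[0,0,0,0,0,0,5],[0,0,0,0,0,0,5],[0,0,0,0,0,0,5],[0,0,0,0,0,0,5],[0,0,0,0,0,0,5],[0,0,0,0,0,0,5],[0,0,0,0,0,0,5]]]'
```

```text
time_s: 3.5
eef_pos: [495.7, 311.4, 69.5]
ee_rot: [0.001, 0.085, 0.996, 0.0]
force: [-0.6, 0.3, 0.7]
grip_width: 0.324
grip_force: 0.0
time_s: 4.3
eef_pos: [495.6, 311.3, 69.0]
ee_rot: [0.001, 0.085, 0.996, 0.0]
force: [-0.5, 0.2, 5.4]
grip_width: 0.158
grip_force: 42.9
```

```bash
python3 -m crank '[[[0,0,-0.5,0,0,0,5],[0,0,-0.7,0,0,0,5],[0,0,-1,0,0,0,5],[0,0,-1,0,0,0,5],[0,0,-1,0,0,0,5],[0,0,-1,0,0,0,5],[0,0,-0.4,0,0,0,5],[0,0,0,0,0,0,5]]]'
python3 keyw2.py pics/w3.png 120 400
```

```text
time_s: 5.1
eef_pos: [495.5, 311.2, 209.4]
ee_rot: [0.001, 0.085, 0.996, 0.0]
force: [0.5, -0.6, -2.5]
grip_width: 0.159
grip_force: 41.9
[247.46278317 262.7961165 ] ((581.3384399414062, 296.4046630859375), (30.77940559387207, 163.3572235107422), 79.93827819824219)
V pct [133.15 162.   164.   222.   227.  ]
[495.51120636 311.2357775  209.36493309] 170.2047134702011 cam [421.61785766 323.60902685 351.49324444]
tool d [-8.670e+01 -2.000e-01  2.095e+02]
```

View pics/w3.png

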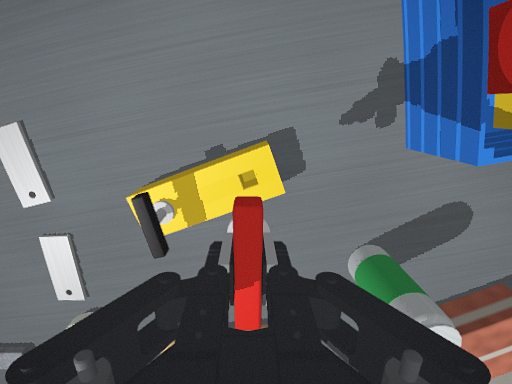

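The key is held squarely: bar at column 248, rows 198–328, and the hole is empty at (248,181). I'll move to a viewing pose beside the valve.

```bash
python3 -m crank '[[[-0.05,-0.5,0,0,0,0,5],[-0.05,-1,0,0,0,0,5],[-0.05,-1,0,0,0,0,5],[-0.05,-1,0,0,0,0,5],[-0.05,-1,0,0,0,0,5],[-0.05,-1,0,0,0,0,5],[-0.05,-1,0,0,0,0,5],[-0.05,-1,0,0,0,0,5]]]'
python3 -m crank '[[[-0.05,-1,0,0,0,0,5],[-0.05,-1,0,0,0,0,5],[-0.05,-1,0,0,0,0,5],[-0.05,-1,0,0,0,0,5],[-0.05,-1,0,0,0,0,5],[-0.05,-1,0,0,0,0,5],[-0.05,-1,0,0,0,0,5],[-0.05,-1,0,0,0,0,5]]]'
python3 -m crank '[[[-0.05,-1,0,0,0,0,5],[-0.05,-1,0,0,0,0,5],[-0.05,-1,0,0,0,0,5],[-0.05,-0.5,0,0,0,0,5],[0,0,0,0,0,0,5],[0,0,0,0,0,0,5],[0,0,0,0,0,0,5],[0,0,0,0,0,0,5]]]'
python3 - <<'E'
from h import *
T=toolT(); np.save("T4.npy",T); im=capture("wrist"); cv2.imwrite("pics/w4.png",im); print(T.round(3).tolist())
m,W=cam("wrist",T); print(proj(m,W,[500,-254,50]))
E
```

```text
time_s: 5.95
eef_pos: [472.2, 123.0, 207.1]
ee_rot: [-0.001, 0.086, 0.996, -0.0]
force: [-0.3, 0.0, -1.0]
grip_width: 0.152
grip_force: 41.8
time_s: 6.75
eef_pos: [447.8, -75.4, 207.2]
ee_rot: [-0.001, 0.086, 0.996, 0.0]
force: [0.3, -0.2, -1.1]
grip_width: 0.156
grip_force: 41.8
time_s: 7.55
eef_pos: [439.1, -160.4, 208.3]
ee_rot: [-0.0, 0.085, 0.996, 0.0]
force: [-0.3, -0.3, -1.4]
grip_width: 0.156
grip_force: 41.8
[[-0.986, 0.169, -0.0, 439.137], [0.169, 0.986, 0.0, -160.371], [0.0, 0.0, -1.0, 208.271], [0.0, 0.0, 0.0, 1.0]]
[180.49997107 240.86451077]
```

View pics/w4.png

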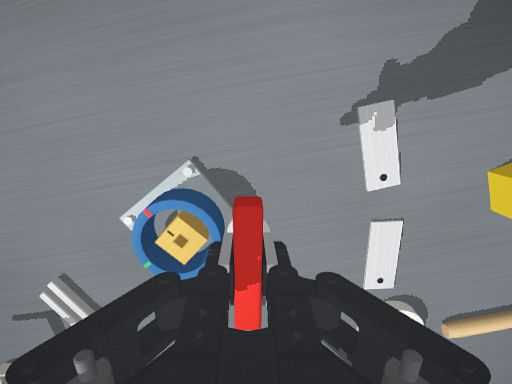

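The hub is visible at (182,239), with the dark socket at (180,240) and the mark at (170,233). The outlet is hidden behind the gripper, and image "up" points towards the base.

```bash
cat > hub.py <<'E'
from h import *
import sys
def hub(im,m,W,c0,name):
    hsv=cv2.cvtColor(im,cv2.COLOR_BGR2HSV); k=cv2.inRange(hsv,(12,70,90),(32,255,255))
    M=np.zeros_like(k); cv2.circle(M,tuple(int(x) for x in c0),34 if name!="top" else 15,255,-1); k&=M
    c=max(cv2.findContours(k,cv2.RETR_EXTERNAL,cv2.CHAIN_APPROX_NONE)[0],key=cv2.contourArea)
    p=np.array([onz(m,W,q,50)[:2] for q in c[:,0]],np.float32); print(name,"hub",cv2.minAreaRect(p))
    f=np.zeros_like(k); cv2.drawContours(f,[c],-1,255,-1); f=cv2.erode(f,np.ones((3,3)))
    dk=cv2.threshold(hsv[:,:,2],0,1,0)[1]*0; dk=((hsv[:,:,2]<150)&(f>0)).astype(np.uint8)
    for q in cv2.findContours(dk,cv2.RETR_EXTERNAL,cv2.CHAIN_APPROX_NONE)[0]:
        if len(q)>3:
            p=np.array([onz(m,W,a,50)[:2] for a in q[:,0]],np.float32); print("  dark",q[:,0].mean(0).round(1),cv2.minAreaRect(p))
T=np.load("T4.npy"); m,W=cam("wrist",T); im=cv2.imread("pics/w4.png"); hub(im,m,W,(182,239),"w4")
hsv=cv2.cvtColor(im,cv2.COLOR_BGR2HSV); b=cv2.inRange(hsv,(100,120,50),(125,255,255)); b[:,:110]=0;b[:,240:]=0
p=np.array([onz(m,W,q,60)[:2] for q in np.argwhere(b)[:,::-1]],np.float32); print("blue outer",cv2.minEnclosingCircle(cv2.convexHull(p)),)
crop=cv2.resize(im[155:285,110:240],None,fx=4,fy=4,interpolation=cv2.INTER_CUBIC)
t=cv2.imread("pics/top0.png"); m2,W2=cam("top"); hub(t,m2,W2,(345,223),"top")
crop2=cv2.resize(t[185:260,310:385],(520,520),interpolation=cv2.INTER_CUBIC)[:,:270]
cv2.imwrite("pics/c4.png",np.hstack([crop,crop2]))
E
python3 hub.py
```

```text
w4 hub ((495.2254638671875, -249.06007385253906), (48.41712188720703, 60.728843688964844), 38.412986755371094)
  dark [180.9 240.7] ((499.8435974121094, -253.5791473388672), (11.374674797058105, 12.110118865966797), 36.03598403930664)
  dark [170.2 233. ] ((487.5949401855469, -263.9556579589844), (8.632638931274414, 2.419753074645996), 39.27162170410156)
  dark [194.1 223.7] ((480.7258605957031, -231.40101623535156), (43.61644744873047, 11.44240951538086), 38.314823150634766)
blue outer ((488.4770202636719, -252.7154998779297), 61.16817092895508)
top hub ((500.6865234375, -252.23265075683594), (50.26995086669922, 52.91204833984375), 36.779640197753906)
  dark [345.6 222.2] ((502.7989807128906, -256.9745788574219), (11.399765968322754, 6.4759721755981445), 25.243518829345703)
```

View pics/c4.png

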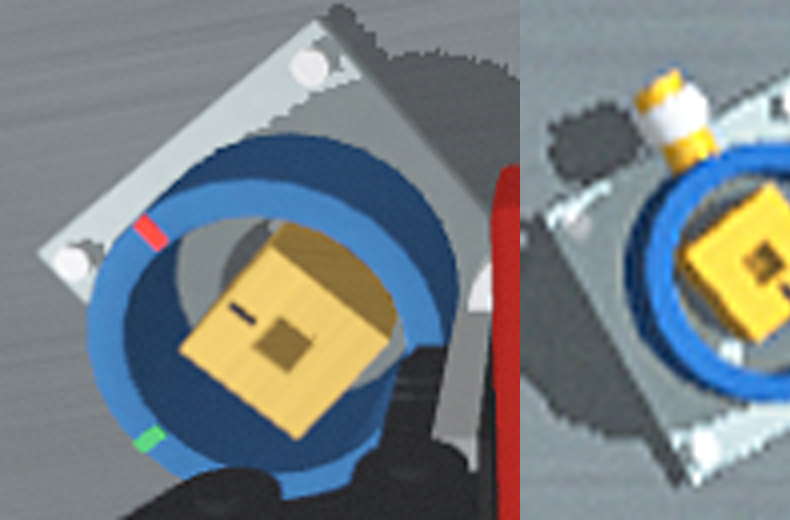

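```bash
python3 - <<'E'
from h import *
T=np.load("T4.npy"); m,W=cam("wrist",T); I=np.eye(4); mt,Wt=cam("wrist",I)
im=cv2.imread("pics/w4.png"); hsv=cv2.cvtColor(im,cv2.COLOR_BGR2HSV)
red=cv2.bitwise_or(cv2.inRange(hsv,(0,120,60),(8,255,255)),cv2.inRange(hsv,(172,120,60),(180,255,255))); red[:,:215]=0; red[:,290:]=0
for v in range(194,334,4):
    u=np.nonzero(red[v])[0]
    if len(u): print(v,u.min(),u.max(),"V",hsv[v,247,2],end=" | ")
print()
for x in(35,-35):
    for y in(-7,7):
        for z in(-28,-10): print(x,y,z,proj(mt,Wt,[x,y,z]).round(1))
c=np.array([[180,350],[275,248],[388,340],[297,440],[284,344]]); px=(c+.5)/4-.5+[110,155]
w=np.array([onz(m,W,p,50)[:2] for p in px]); print(w.round(1).tolist(),w[:4].mean(0))
e=np.roll(w[:4],-1,0)-w[:4]; print(np.degrees(np.arctan2(e[:,1],e[:,0]))%90,np.hypot(*e.T))
t=np.array([[318,18],[40,252],[490,205]]); px=(t+.5)/4-.5+[110,155]; w=np.array([onz(m,W,p,10)[:2] for p in px]); print("plate",w.round(1).tolist(),np.degrees(np.arctan2(*(w[0]-w[1])[::-1]))%90,np.degrees(np.arctan2(*(w[0]-w[2])[::-1]))%90)
E
```

```text
198 235 260 V 150 | 202 234 261 V 153 | 206 233 262 V 164 | 210 233 262 V 183 | 214 233 262 V 184 | 218 233 262 V 182 | 222 233 262 V 182 | 226 233 262 V 181 | 230 233 262 V 183 | 234 233 262 V 183 | 238 233 262 V 182 | 242 233 262 V 182 | 246 233 262 V 183 | 250 233 262 V 182 | 254 234 261 V 182 | 258 234 261 V 181 | 262 234 261 V 182 | 266 234 261 V 183 | 270 234 261 V 182 | 274 234 261 V 181 | 278 234 261 V 180 | 282 234 261 V 183 | 286 234 261 V 242 | 290 234 260 V 246 | 294 234 261 V 244 | 298 234 261 V 245 | 302 234 261 V 244 | 306 234 261 V 244 | 310 235 260 V 242 | 314 235 260 V 243 | 318 235 260 V 242 | 322 235 260 V 242 | 326 235 260 V 242 | 330 253 253 V 152 | 
35 -7 -28 [232.3 205.2]
35 -7 -10 [234.2 193.5]
35 7 -28 [263.9 205.2]
35 7 -10 [261.8 193.5]
-35 -7 -28 [234.6 331. ]
-35 -7 -10 [236.  307.8]
-35 7 -28 [261.3 331. ]
-35 7 -10 [259.8 307.8]
[[496.5, -286.0], [468.7, -248.8], [503.6, -222.1], [532.9, -257.9], [499.7, -253.8]] [ 500.42196258 -253.69232926]
[36.7218952  37.38233439 39.24554543 37.63392714] [46.42603535 43.9742327  46.24535129 46.01340514]
plate [[409.2, -230.0], [470.5, -342.0], [479.5, -188.2]] 28.69901322861091 30.782540238415777
```

```bash
python3 -m crank '[[[0,0,0,0,0,0.88,5],[0,0,0,0,0,0.88,5],[0,0,0,0,0,0.88,5],[0,0,0,0,0,0.88,5],[0,0,0,0,0,0.88,5],[0,0,0,0,0,0.88,5],[0,0,0,0,0,0,5],[0,0,0,0,0,0,5]]]'
cat > go.py <<'E'
from h import *
import sys
T=toolT(); t=np.array([float(a) for a in sys.argv[1:4]]); s=sense()
print("pos",T[:3,3].round(2),"yaw",round(np.degrees(np.arctan2(T[1,0],T[0,0])),2),"units",(T[:3,:3].T@(t-T[:3,3])/25).round(3),"F",s["force"].round(1),"Mt",s["wrist_torque"].round(2),"q6",s["joints"][5].round(2))
E
python3 go.py 499.9 -253.7 125
```

```text
time_s: 8.4
eef_pos: [439.1, -160.9, 208.3]
ee_rot: [0.0, 0.437, 0.899, -0.0]
force: [-0.0, -0.0, -1.7]
grip_width: 0.159
grip_force: 41.8
pos [ 439.12 -160.95  208.3 ] yaw 128.17 units [-4.419 -0.382  3.332] F [-0.  -0.  -1.7] Mt [ 0.06 -0.05  0.03] q6 -1.27
```

```bash
python3 -m crank '[[[-0.74,-0.064,0,0,0,0,5],[-0.74,-0.064,0,0,0,0,5],[-0.74,-0.064,0,0,0,0,5],[-0.74,-0.064,0.5,0,0,0,5],[-0.73,-0.063,0.9,0,0,0,5],[-0.73,-0.063,0.9,0,0,0,5],[0,0,0.6,0,0,0,5],[0,0,0.43,0,0,0,5]]]'
python3 -m crank '[[[0,0,0,0,0,0,5],[0,0,0,0,0,0,5],[0,0,0,0,0,0,5],[0,0,0,0,0,0,5],[0,0,0,0,0,0,5],[0,0,0,0,0,0,5],[0,0,0,0,0,0,5],[0,0,0,0,0,0,5]]]'
python3 go.py 499.9 -253.7 106
python3 - <<'E'
from h import *
im=capture("wrist"); s=capture("scene"); m,W=cam("scene"); p=proj(m,W,[500,-254,60]).astype(int); print(p)
a=cv2.resize(im[130:330,150:350],(400,400)); b=cv2.resize(s[p[1]-40:p[1]+40,p[0]-40:p[0]+40],(400,400),interpolation=cv2.INTER_CUBIC)
cv2.imwrite("pics/c5.png",np.hstack([a,b]))
E
```

```text
time_s: 9.2
eef_pos: [499.3, -254.1, 123.6]
ee_rot: [-0.001, 0.438, 0.899, 0.0]
force: [0.0, -0.0, -1.9]
grip_width: 0.158
grip_force: 41.8
time_s: 10.0
eef_pos: [499.5, -254.2, 125.1]
ee_rot: [0.0, 0.439, 0.899, -0.0]
force: [-0.9, -0.4, -2.3]
grip_width: 0.155
grip_force: 41.8
pos [ 499.51 -254.22  125.09] yaw 127.96 units [0.007 0.025 0.764] F [-0.9 -0.4 -2.3] Mt [-0.01 -0.02  0.03] q6 -1.34
[177 230]
```

View pics/c5.png

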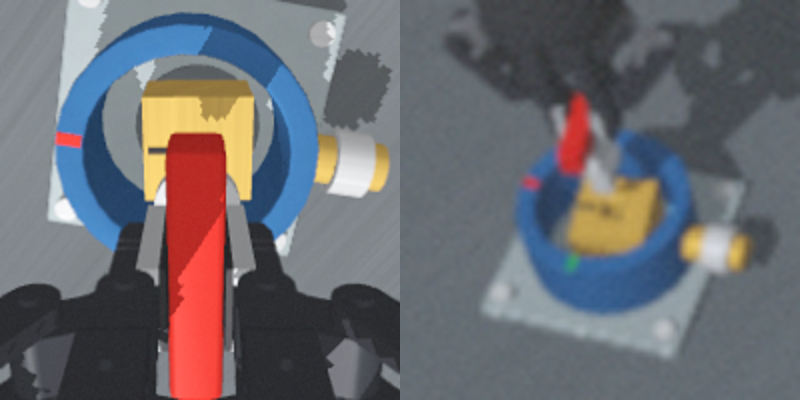

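The hub's near-edge corners are at about (221,179) and (277,179) in wrist pixels. The hub is parallel to the key, so I'll refine the offset from its edges.

```bash
python3 - <<'E'
from h import *
mt,Wt=cam("wrist",np.eye(4)); im=capture("wrist"); hsv=cv2.cvtColor(im,cv2.COLOR_BGR2HSV)
g=cv2.cvtColor(im,cv2.COLOR_BGR2GRAY)
k=cv2.inRange(hsv,(12,70,70),(32,255,255))
z=toolT()[2,3]-50
for v in(182,188,194,200,206,212):
    u=np.nonzero(k[v,205:290])[0]+205; a,b=onz(mt,Wt,(u.min()-.5,v),z),onz(mt,Wt,(u.max()+.5,v),z); print(v,u.min(),u.max(),a[:2].round(1),b[:2].round(1),"mid",((a+b)/2)[1].round(2))
for u in(225,230,235,240,245): print(u,hsv[166:186,u,2].tolist())
for v in (177,178,179,180): print(v,onz(mt,Wt,(230,v-.5),z)[0].round(2))
E
```

```text
182 221 276 [ 19.2 -22.2] [19.3 23.8] mid 0.8
188 221 276 [ 14.1 -22.3] [14.2 24. ] mid 0.81
194 221 276 [  8.9 -22.5] [ 9.  24.1] mid 0.82
200 221 276 [  3.7 -22.6] [ 3.7 24.3] mid 0.82
206 222 275 [ -1.6 -21.9] [-1.6 23.6] mid 0.83
212 222 275 [ -7.  -22.1] [-7.  23.8] mid 0.84
225 [215, 206, 150, 148, 141, 144, 148, 147, 147, 145, 144, 138, 184, 249, 245, 244, 244, 245, 244, 245]
230 [151, 147, 107, 96, 126, 149, 149, 145, 145, 144, 140, 141, 182, 248, 243, 242, 242, 242, 242, 242]
235 [96, 98, 99, 98, 130, 152, 145, 146, 142, 144, 145, 140, 187, 252, 247, 246, 246, 246, 247, 247]
240 [99, 101, 98, 103, 139, 146, 146, 142, 145, 146, 147, 145, 184, 246, 240, 239, 239, 240, 240, 241]
245 [97, 100, 101, 101, 137, 144, 144, 144, 146, 148, 147, 150, 201, 247, 243, 244, 243, 243, 243, 243]
177 23.87
178 23.04
179 22.2
180 21.35
```

```bash
python3 -m crank '[[[0,0.028,0.2,0,0,0,5],[0,0,0.2,0,0,0,5],[0,0,0.16,0,0,0,5],[0,0,0.08,0,0,0,5],[0,0,0.04,0,0,0,5],[0,0,0,0,0,0,5],[0,0,0,0,0,0,5],[0,0,0,0,0,0,5]]]' 25
python3 go.py 499.9 -253.7 102
python3 -m crank '[[[0,0,0.02,0,0,0,5],[0,0,0.02,0,0,0,5],[0,0,0.02,0,0,0,5],[0,0,0.02,0,0,0,5],[0,0,0.02,0,0,0,5],[0,0,0.02,0,0,0,5],[0,0,0,0,0,0,5],[0,0,0,0,0,0,5]]]'
python3 go.py 499.9 -253.7 102
```

```text
time_s: 10.95
eef_pos: [500.1, -253.8, 108.2]
ee_rot: [0.0, 0.439, 0.899, -0.0]
force: [0.8, 0.7, -1.9]
grip_width: 0.154
grip_force: 41.8
pos [ 500.12 -253.79  108.2 ] yaw 127.96 units [ 0.008 -0.004  0.248] F [ 0.8  0.7 -1.9] Mt [ 0.05 -0.04 -0.06] q6 -1.34
time_s: 11.75
eef_pos: [500.1, -253.8, 105.0]
ee_rot: [-0.0, 0.439, 0.899, -0.0]
force: [-0.2, -0.0, -2.0]
grip_width: 0.156
grip_force: 41.8
pos [ 500.07 -253.76  105.04] yaw 127.97 units [ 0.006 -0.004  0.121] F [-0.2 -0.  -2. ] Mt [-0.01  0.04  0.  ] q6 -1.34
```

```bash
python3 -m crank '[[[0,0,0.02,0,0,0,5],[0,0,0.02,0,0,0,5],[0,0,0.02,0,0,0,5],[0,0,0.02,0,0,0,5],[0,0,0.02,0,0,0,5],[0,0,0.02,0,0,0,5],[0,0,0.02,0,0,0,5],[0,0,0,0,0,0,5]]]'
python3 go.py 499.9 -253.7 102
```

```text
time_s: 12.55
eef_pos: [500.0, -253.7, 101.5]
ee_rot: [-0.0, 0.439, 0.899, 0.0]
force: [0.6, 0.0, -2.1]
grip_width: 0.16
grip_force: 41.8
pos [ 500.04 -253.74  101.47] yaw 127.96 units [ 0.005 -0.004 -0.021] F [ 0.6  0.  -2.1] Mt [ 0.    0.05 -0.05] q6 -1.34
```

```bash
python3 -m crank '[[[0,0,0.02,0,0,0,5],[0,0,0.02,0,0,0,5],[0,0,0.02,0,0,0,5],[0,0,0.02,0,0,0,5],[0,0,0.02,0,0,0,5],[0,0,0.02,0,0,0,5],[0,0,0,0,0,0,5],[0,0,0,0,0,0,5]]]'
python3 go.py 499.9 -253.7 102
python3 -m crank '[[[0,0,0.02,0,0,0,5],[0,0,0.02,0,0,0,5],[0,0,0.02,0,0,0,5],[0,0,0.02,0,0,0,5],[0,0,0,0,0,0,5],[0,0,0,0,0,0,5],[0,0,0,0,0,0,5],[0,0,0,0,0,0,5]]]'
python3 go.py 499.9 -253.7 102
```

```text
time_s: 13.35
eef_pos: [500.1, -253.8, 98.5]
ee_rot: [-0.0, 0.439, 0.899, -0.0]
force: [-0.3, -0.4, -1.9]
grip_width: 0.159
grip_force: 41.8
pos [ 500.06 -253.77   98.53] yaw 127.96 units [ 0.006 -0.003 -0.139] F [-0.3 -0.4 -1.9] Mt [-0.04 -0.03 -0.04] q6 -1.34
time_s: 14.15
eef_pos: [500.1, -253.8, 96.6]
ee_rot: [0.0, 0.439, 0.899, 0.0]
force: [-0.5, 0.4, -1.9]
grip_width: 0.159
grip_force: 41.8
pos [ 500.06 -253.76   96.57] yaw 127.96 units [ 0.006 -0.004 -0.217] F [-0.5  0.4 -1.9] Mt [-0.01  0.02  0.02] q6 -1.34
```

No contact 5 mm below the hub top, so the key has found the socket. I'll continue gently.

```bash
python3 -m crank '[[[0,0,0.03,0,0,0,5],[0,0,0.03,0,0,0,5],[0,0,0.03,0,0,0,5],[0,0,0.03,0,0,0,5],[0,0,0.03,0,0,0,5],[0,0,0.03,0,0,0,5],[0,0,0,0,0,0,5],[0,0,0,0,0,0,5]]]'
python3 go.py 499.9 -253.7 74
python3 -m crank '[[[0,0,0.03,0,0,0,5],[0,0,0.03,0,0,0,5],[0,0,0.03,0,0,0,5],[0,0,0.03,0,0,0,5],[0,0,0.03,0,0,0,5],[0,0,0.03,0,0,0,5],[0,0,0,0,0,0,5],[0,0,0,0,0,0,5]]]'
python3 go.py 499.9 -253.7 74
```

```text
time_s: 14.95
eef_pos: [500.1, -253.7, 92.0]
ee_rot: [-0.0, 0.439, 0.899, -0.0]
force: [0.5, 0.7, -1.8]
grip_width: 0.159
grip_force: 41.8
pos [ 500.07 -253.75   92.05] yaw 127.96 units [ 0.006 -0.004  0.722] F [ 0.5  0.7 -1.8] Mt [-0.01  0.03  0.  ] q6 -1.34
time_s: 15.75
eef_pos: [500.0, -253.8, 87.5]
ee_rot: [-0.0, 0.439, 0.899, 0.0]
force: [-0.1, -0.2, -1.1]
grip_width: 0.152
grip_force: 41.8
pos [ 500.05 -253.77   87.54] yaw 127.96 units [ 0.006 -0.003  0.541] F [-0.1 -0.2 -1.1] Mt [0.06 0.01 0.  ] q6 -1.34
```

```bash
python3 -m crank '[[[0,0,0.04,0,0,0,5],[0,0,0.04,0,0,0,5],[0,0,0.04,0,0,0,5],[0,0,0.04,0,0,0,5],[0,0,0.04,0,0,0,5],[0,0,0.04,0,0,0,5],[0,0,0.04,0,0,0,5],[0,0,0,0,0,0,5]]]'
python3 go.py 499.9 -253.7 74
python3 -m crank '[[[0,0,0.02,0,0,0,5],[0,0,0.02,0,0,0,5],[0,0,0.02,0,0,0,5],[0,0,0.02,0,0,0,5],[0,0,0.02,0,0,0,5],[0,0,0,0,0,0,5],[0,0,0,0,0,0,5],[0,0,0,0,0,0,5]]]'
python3 go.py 499.9 -253.7 74
```

```text
time_s: 16.55
eef_pos: [500.0, -253.7, 80.4]
ee_rot: [-0.0, 0.439, 0.899, 0.0]
force: [0.1, 0.2, -1.9]
grip_width: 0.156
grip_force: 41.8
pos [ 500.01 -253.71   80.41] yaw 127.96 units [ 0.003 -0.003  0.257] F [ 0.1  0.2 -1.9] Mt [ 0.03 -0.03 -0.  ] q6 -1.34
time_s: 17.35
eef_pos: [500.1, -253.8, 78.1]
ee_rot: [0.0, 0.439, 0.899, -0.0]
force: [-0.5, -0.4, -2.1]
grip_width: 0.16
grip_force: 41.8
pos [ 500.07 -253.77   78.07] yaw 127.96 units [ 0.006 -0.004  0.163] F [-0.5 -0.4 -2.1] Mt [-0.01 -0.   -0.03] q6 -1.34
```

Home is expected near 74–76, so I'll take small steps from here.

```bash
python3 -m crank '[[[0,0,0.02,0,0,0,5],[0,0,0.02,0,0,0,5],[0,0,0.02,0,0,0,5],[0,0,0.02,0,0,0,5],[0,0,0,0,0,0,5],[0,0,0,0,0,0,5],[0,0,0,0,0,0,5],[0,0,0,0,0,0,5]]]'
python3 go.py 499.9 -253.7 74
python3 -m crank '[[[0,0,0.02,0,0,0,5],[0,0,0.02,0,0,0,5],[0,0,0.02,0,0,0,5],[0,0,0,0,0,0,5],[0,0,0,0,0,0,5],[0,0,0,0,0,0,5],[0,0,0,0,0,0,5],[0,0,0,0,0,0,5]]]'
python3 go.py 499.9 -253.7 74
```

```text
time_s: 18.15
eef_pos: [500.1, -253.8, 76.1]
ee_rot: [0.0, 0.439, 0.899, -0.0]
force: [-0.1, -0.4, -2.1]
grip_width: 0.151
grip_force: 41.8
pos [ 500.07 -253.78   76.07] yaw 127.96 units [ 0.007 -0.003  0.083] F [-0.1 -0.4 -2.1] Mt [ 0.03 -0.04 -0.  ] q6 -1.34
time_s: 18.95
eef_pos: [500.1, -253.8, 74.6]
ee_rot: [0.0, 0.439, 0.899, -0.0]
force: [-0.2, 0.3, -2.5]
grip_width: 0.156
grip_force: 41.8
pos [ 500.07 -253.76   74.57] yaw 127.97 units [ 0.006 -0.004  0.023] F [-0.2  0.3 -2.5] Mt [ 0.01 -0.02  0.04] q6 -1.34
```

```bash
python3 -m crank '[[[0,0,0.02,0,0,0,5],[0,0,0.02,0,0,0,5],[0,0,0,0,0,0,5],[0,0,0,0,0,0,5],[0,0,0,0,0,0,5],[0,0,0,0,0,0,5],[0,0,0,0,0,0,5],[0,0,0,0,0,0,5]]]'
python3 go.py 499.9 -253.7 74
python3 -m crank '[[[0,0,0.02,0,0,0,5],[0,0,0.02,0,0,0,5],[0,0,0,0,0,0,5],[0,0,0,0,0,0,5],[0,0,0,0,0,0,5],[0,0,0,0,0,0,5],[0,0,0,0,0,0,5],[0,0,0,0,0,0,5]]]'
python3 go.py 499.9 -253.7 74
```

```text
time_s: 19.75
eef_pos: [500.2, -253.9, 73.8]
ee_rot: [0.0, 0.439, 0.899, -0.0]
force: [-1.3, 0.3, 5.4]
grip_width: 0.155
grip_force: 42.8
pos [ 500.17 -253.89   73.81] yaw 127.96 units [ 0.013 -0.004 -0.008] F [-1.3  0.3  5.4] Mt [ 0.06  0.29 -0.03] q6 -1.34
time_s: 20.55
eef_pos: [500.4, -254.0, 73.7]
ee_rot: [0.001, 0.439, 0.899, -0.0]
force: [-2.5, 2.2, 13.0]
grip_width: 0.16
grip_force: 43.9
pos [ 500.4  -254.05   73.68] yaw 127.97 units [ 0.023 -0.007 -0.013] F [-2.5  2.2 13. ] Mt [ 0.26  0.69 -0.03] q6 -1.34
```

Contact: 13 N upward at TCP z 73.7, which puts the tip 22 mm over the bench, so the collar is on the hub. Now turn anticlockwise, which is negative about tool z.

```bash
python3 -m crank '[[[0,0,-0.02,0,0,-0.5,5],[0,0,0,0,0,-0.8,5],[0,0,0,0,0,-0.8,5],[0,0,0,0,0,-0.8,5],[0,0,0,0,0,-0.8,5],[0,0,0,0,0,-0.8,5],[0,0,0,0,0,-0.5,5],[0,0,0,0,0,0,5]]]'
python3 go.py 499.9 -253.7 74
```

```text
time_s: 21.35
eef_pos: [500.2, -254.3, 73.7]
ee_rot: [0.0, 0.104, 0.995, -0.001]
force: [-2.5, 0.2, 8.9]
grip_width: 0.152
grip_force: 43.2
pos [ 500.23 -254.29   73.73] yaw 168.08 units [ 0.018  0.02  -0.011] F [-2.5  0.2  8.9] Mt [-0.17  0.58 -0.03] q6 -2.04
```

```bash
python3 -m crank '[[[0,0,0,0,0,-0.5,5],[0,0,0,0,0,-0.7,5],[0,0,0,0,0,-0.7,5],[0,0,0,0,0,-0.6,5],[0,0,0,0,0,-0.4,5],[0,0,0,0,0,0,5],[0,0,0,0,0,0,5],[0,0,0,0,0,0,5]]]'
python3 go.py 499.9 -253.7 74
python3 -m crank '[[[0,0,0,0,0,-0.1,5],[0,0,0,0,0,-0.1,5],[0,0,0,0,0,-0.1,5],[0,0,0,0,0,-0.1,5],[0,0,0,0,0,-0.1,5],[0,0,0,0,0,0,5],[0,0,0,0,0,0,5],[0,0,0,0,0,0,5]]]'
python3 go.py 499.9 -253.7 74
```

```text
time_s: 22.15
eef_pos: [500.3, -254.4, 73.7]
ee_rot: [0.0, -0.097, 0.995, -0.001]
force: [-1.3, -1.2, 8.2]
grip_width: 0.155
grip_force: 43.1
pos [ 500.35 -254.38   73.73] yaw -168.84 units [ 0.012  0.03  -0.011] F [-1.3 -1.2  8.2] Mt [-0.24  0.35 -0.04] q6 -2.44
time_s: 22.95
eef_pos: [500.4, -254.4, 73.8]
ee_rot: [0.0, -0.132, 0.991, -0.001]
force: [-1.5, -0.9, 7.0]
grip_width: 0.153
grip_force: 43.1
pos [ 500.37 -254.36   73.75] yaw -164.85 units [ 0.011  0.031 -0.01 ] F [-1.5 -0.9  7. ] Mt [-0.17  0.32 -0.06] q6 -2.51
```

```bash
python3 -m crank '[[[0,0,0,0,0,-0.1,5],[0,0,0,0,0,-0.1,5],[0,0,0,0,0,-0.1,5],[0,0,0,0,0,-0.1,5],[0,0,0,0,0,-0.1,5],[0,0,0,0,0,0,5],[0,0,0,0,0,0,5],[0,0,0,0,0,0,5]]]'
python3 go.py 499.9 -253.7 74
python3 -m crank '[[[0,0,0,0,0,-0.1,5],[0,0,0,0,0,-0.1,5],[0,0,0,0,0,-0.05,5],[0,0,0,0,0,0,5],[0,0,0,0,0,0,5],[0,0,0,0,0,0,5],[0,0,0,0,0,0,5],[0,0,0,0,0,0,5]]]'
python3 go.py 499.9 -253.7 74
```

```text
time_s: 23.75
eef_pos: [500.4, -254.4, 73.7]
ee_rot: [0.0, -0.166, 0.986, -0.001]
force: [-1.3, -0.6, 7.9]
grip_width: 0.156
grip_force: 43.1
pos [ 500.4  -254.37   73.75] yaw -160.84 units [ 0.01   0.032 -0.01 ] F [-1.3 -0.6  7.9] Mt [-0.27  0.31 -0.07] q6 -2.58
time_s: 24.55
eef_pos: [500.4, -254.4, 73.7]
ee_rot: [0.0, -0.184, 0.983, -0.001]
force: [-1.3, -0.6, 6.7]
grip_width: 0.154
grip_force: 43.1
pos [ 500.44 -254.35   73.74] yaw -158.84 units [ 0.011  0.032 -0.01 ] F [-1.3 -0.6  6.7] Mt [-0.22  0.31 -0.13] q6 -2.62
```

```bash
python3 -m crank '[[[0,0,0,0,0,-0.1,5],[0,0,0,0,0,-0.1,5],[0,0,0,0,0,-0.05,5],[0,0,0,0,0,0,5],[0,0,0,0,0,0,5],[0,0,0,0,0,0,5],[0,0,0,0,0,0,5],[0,0,0,0,0,0,5]]]'
python3 go.py 499.9 -253.7 74
python3 -m crank '[[[0,0,0,0,0,-0.1,5],[0,0,0,0,0,-0.05,5],[0,0,0,0,0,0,5],[0,0,0,0,0,0,5],[0,0,0,0,0,0,5],[0,0,0,0,0,0,5],[0,0,0,0,0,0,5],[0,0,0,0,0,0,5]]]'
python3 go.py 499.9 -253.7 74
```

```text
time_s: 25.35
eef_pos: [500.4, -254.4, 73.8]
ee_rot: [0.0, -0.201, 0.98, -0.001]
force: [-0.8, -0.6, 7.3]
grip_width: 0.154
grip_force: 43.1
pos [ 500.42 -254.38   73.75] yaw -156.85 units [ 0.009  0.033 -0.01 ] F [-0.8 -0.6  7.3] Mt [-0.26  0.31 -0.05] q6 -2.65
time_s: 26.15
eef_pos: [500.4, -254.4, 73.8]
ee_rot: [0.0, -0.211, 0.977, -0.001]
force: [-2.3, -0.6, 6.9]
grip_width: 0.156
grip_force: 43.1
pos [ 500.45 -254.37   73.76] yaw -155.64 units [ 0.009  0.033 -0.01 ] F [-2.3 -0.6  6.9] Mt [-0.24  0.26 -0.12] q6 -2.67
```

```bash
python3 -m crank '[[[0,0,0,0,0,-0.1,5],[0,0,0,0,0,-0.05,5],[0,0,0,0,0,0,5],[0,0,0,0,0,0,5],[0,0,0,0,0,0,5],[0,0,0,0,0,0,5],[0,0,0,0,0,0,5],[0,0,0,0,0,0,5]]]'
python3 go.py 499.9 -253.7 74
python3 -m crank '[[[0,0,0,0,0,-0.1,5],[0,0,0,0,0,-0.05,5],[0,0,0,0,0,0,5],[0,0,0,0,0,0,5],[0,0,0,0,0,0,5],[0,0,0,0,0,0,5],[0,0,0,0,0,0,5],[0,0,0,0,0,0,5]]]'
python3 go.py 499.9 -253.7 74
python3 - <<'E'
from h import *
T=toolT(); np.save("T6.npy",T); im=capture("wrist"); cv2.imwrite("pics/w6.png",im)
s=sense(); print(s["wrist_torque"])
cv2.imwrite("pics/c6.png",cv2.resize(im[130:300,150:350],(800,600*170*4//(600)) if 0 else (706,600)))
E
```

```text
time_s: 26.95
eef_pos: [500.4, -254.3, 73.7]
ee_rot: [0.0, -0.221, 0.975, -0.001]
force: [-2.3, -0.4, 7.7]
grip_width: 0.159
grip_force: 43.1
pos [ 500.44 -254.34   73.72] yaw -154.45 units [ 0.008  0.033 -0.011] F [-2.3 -0.4  7.7] Mt [-0.22  0.21 -0.07] q6 -2.7
time_s: 27.75
eef_pos: [500.4, -254.4, 73.7]
ee_rot: [0.0, -0.231, 0.973, -0.001]
force: [-2.0, -1.3, 7.3]
grip_width: 0.153
grip_force: 43.1
pos [ 500.43 -254.37   73.74] yaw -153.25 units [ 0.007  0.033 -0.011] F [-2.  -1.3  7.3] Mt [-0.21  0.22 -0.04] q6 -2.72
[-0.2053483   0.27412553 -0.0363261 ]
```

View pics/c6.png

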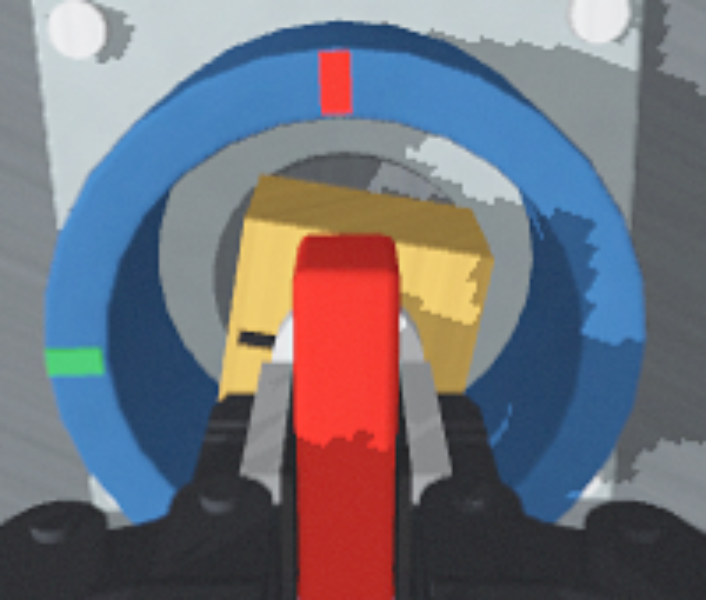

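The hub lags the key by the socket play (about 9°), and the black mark is near the green "open" tick. I'll measure the hub angle against the plate.

```bash
python3 - <<'E'
from h import *
T=np.load("T6.npy"); m,W=cam("wrist",T)
sx,sy=200/706,170/600
f=lambda x,y,z: onz(m,W,(150+x*sx-.36,130+y*sy-.36),z)[:2]
ang=lambda a,b: np.degrees(np.arctan2(*(b-a)[::-1]))%90
print("hub far",ang(f(247,218,50),f(492,258,50)),"hub left",ang(f(247,218,50),f(220,393,50)),"right",ang(f(492,258,50),f(464,393,50)))
print("mark", ang(f(240,338,50),f(273,342,50)))
print("plate L",ang(f(33,5,10),f(57,225,10)),"plate R",ang(f(642,5,10),f(630,230,10)),"screws",ang(f(78,28,13),f(598,12,13)))
c=f(345,330,60)
print("bar yaw",np.degrees(np.arctan2(T[1,0],T[0,0]))%90)
r,g=f(336,82,60),f(75,361,60); from math import *
for cc in(np.array([500,-254]),np.array([497,-253])):
    print("red",np.degrees(np.arctan2(*(r-cc)[::-1])),"green",np.degrees(np.arctan2(*(g-cc)[::-1])))
E
```

```text
hub far 17.083805996487385 hub left 16.605445966581442 right 18.205063659365074
mark 19.350296079296186
plate L 27.970462055331403 plate R 28.597335524888276 screws 28.498334671945244
bar yaw 26.754174776000497
red -150.4921181325184 green -66.38087113885577
red -147.80671558653032 green -63.75643115289728
```

```bash
python3 -m crank '[[[0,0,0,0,0,-0.1,5],[0,0,0,0,0,-0.05,5],[0,0,0,0,0,0,5],[0,0,0,0,0,0,5],[0,0,0,0,0,0,5],[0,0,0,0,0,0,5],[0,0,0,0,0,0,5],[0,0,0,0,0,0,5]]]'
python3 go.py 499.9 -253.7 74
python3 -m crank '[[[0,0,0,0,0,-0.1,5],[0,0,0,0,0,-0.05,5],[0,0,0,0,0,0,5],[0,0,0,0,0,0,5],[0,0,0,0,0,0,5],[0,0,0,0,0,0,5],[0,0,0,0,0,0,5],[0,0,0,0,0,0,5]]]'
python3 go.py 499.9 -253.7 74
```

```text
time_s: 28.6
eef_pos: [500.5, -254.4, 73.7]
ee_rot: [0.0, -0.242, 0.97, -0.001]
force: [-1.6, -0.9, 7.4]
grip_width: 0.151
grip_force: 43.1
pos [ 500.47 -254.36   73.73] yaw -152.05 units [ 0.008  0.034 -0.011] F [-1.6 -0.9  7.4] Mt [-0.26  0.19 -0.07] q6 -2.74
time_s: 29.4
eef_pos: [500.5, -254.4, 73.7]
ee_rot: [0.001, -0.252, 0.968, -0.001]
force: [-1.9, -0.3, 7.5]
grip_width: 0.159
grip_force: 43.1
pos [ 500.47 -254.36   73.75] yaw -150.87 units [ 0.007  0.034 -0.01 ] F [-1.9 -0.3  7.5] Mt [-0.23  0.17 -0.2 ] q6 -2.76
```

```bash
python3 - <<'E'
from h import *
r=[]
for i in range(6):
    T=toolT(); im=capture("wrist"); r.append(sense()["wrist_torque"][2])
print(np.round(r,3)); cv2.imwrite("pics/w7.png",im); m,W=cam("wrist",T)
hsv=cv2.cvtColor(im,cv2.COLOR_BGR2HSV); k=cv2.inRange(hsv,(12,70,160),(32,255,255))
# hub left top edge: leftmost bright brass pixel per row
P=[]
for v in range(196,240,2):
    u=np.nonzero(k[v,190:250])[0]
    if len(u): P.append(onz(m,W,(190+u.min()-.5,v),50)[:2])
P=np.array(P,np.float32); d=cv2.fitLine(P,cv2.DIST_HUBER,0,.01,.01).ravel(); print("hub left",np.degrees(np.arctan2(d[1],d[0]))%90)
E
```

```text
[-0.234 -0.172 -0.144 -0.192 -0.189 -0.188]
hub left 18.813046
```

Steady 0.19 N m (friction alone read about 0.07), and the hub is at about 80° relative to the valve: it is on the stop. Now unload, release and retreat straight up.

```bash
python3 -m crank '[[[0,0,-0.015,0,0,0.1,5],[0,0,-0.015,0,0,0.1,5],[0,0,0,0,0,0,5],[0,0,0,0,0,0,5],[0,0,0,0,0,0,14],[0,0,0,0,0,0,20],[0,0,0,0,0,0,35],[0,0,0,0,0,0,50]]]'
python3 -m crank '[[[0,0,0,0,0,0,50],[0,0,0,0,0,0,50],[0,0,0,0,0,0,50],[0,0,0,0,0,0,50],[0,0,-0.2,0,0,0,50],[0,0,-0.4,0,0,0,50],[0,0,-0.6,0,0,0,50],[0,0,-0.6,0,0,0,50]]]'
python3 -m crank '[[[0,0,-0.8,0,0,0,50],[0,0,-0.8,0,0,0,50],[0,0,-0.8,0,0,0,50],[0.8,0,-0.8,0,0,0,50],[0.8,0,0,0,0,0,50],[0.8,0,0,0,0,0,50],[0,0,0,0,0,0,50],[0,0,0,0,0,0,50]]]'
python3 - <<'E'
from h import *
T=toolT(); im=capture("wrist"); s=capture("scene"); m,W=cam("scene"); p=proj(m,W,[500,-254,60]).astype(int)
a=cv2.resize(im[100:350,130:380],(400,400)); b=cv2.resize(s[p[1]-40:p[1]+40,p[0]-40:p[0]+40],(400,400),interpolation=cv2.INTER_CUBIC)
cv2.imwrite("pics/c8.png",np.hstack([a,b])); print(T[:3,3])
E
```

```text
time_s: 30.5
eef_pos: [499.9, -253.4, 73.5]
ee_rot: [-0.0, -0.238, 0.971, 0.0]
force: [-0.2, 0.1, 0.2]
grip_width: 0.565
grip_force: 0.0
time_s: 31.3
eef_pos: [500.1, -253.8, 120.1]
ee_rot: [0.0, -0.238, 0.971, -0.0]
force: [0.2, -0.4, 0.3]
grip_width: 0.587
grip_force: 0.0
time_s: 32.1
eef_pos: [447.0, -281.6, 199.5]
ee_rot: [0.0, -0.238, 0.971, -0.0]
force: [0.5, -0.5, 0.0]
grip_width: 0.582
grip_force: 0.0
[ 447.04556656 -281.6080956   199.54921427]
```

View pics/c8.png

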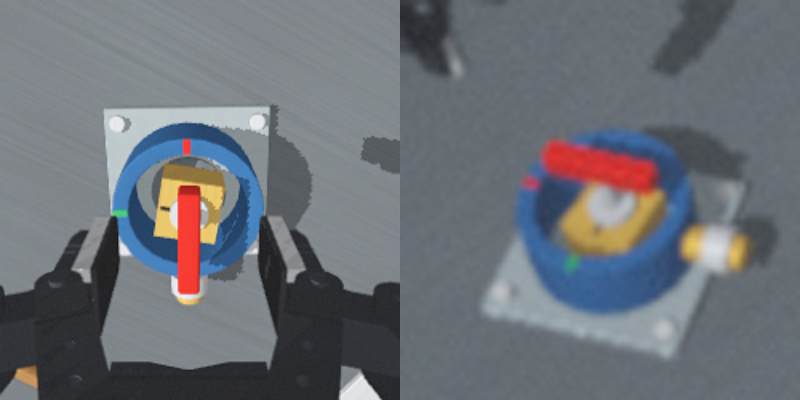

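The key stands upright with its collar on the hub, and the mark points at the green tick (the mark is at about (165,209) in the left crop, the tick at (120,213)). The gripper is clear, so I'll hand in.

```bash
python3 -c "
from rig import *
print(finish_job())"
```

```text
the job is handed in; nothing more can be done
None
```

The job is handed in at about 32 s of the 72 s allowed: the square key stands released and upright with its collar on the hub, and the valve is turned to its open stop (I measured about 80°, or 1.40 rad). No verdict came back.

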